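Hang the spotting guide on its two jig pins

TASK

Put the flat grey guide frame on the jig: lay its big hole over the tall pin with the other end turned aside, so that this end rests on top of the short pin, and let go. Then push the long edge of the raised end round with the fingers until the small hole drops over the short pin and the guide sits level and fully down on both seats. Leave it there, and leave the marker, timer, tape and brown bottle where they are.

Things in the scene. Friction and masses are not known exactly. Their poses are not given: they have to be found in the camera images.
- tall_pin (a point): Point on the axis of the jig's tall steel pin at seat height, 40 mm above the bench. The pin is 14 mm thick, ends 34 mm above the seat, its last 7 mm tapered to 6 mm; it stands in the middle of a grey seat block (24 mm along x, 110 mm along y, top = seat). x points from here along the slab to the short pin's side, z up.
- grip (a point): Point in the guide's upright grip fin, on its mid-plane, 34 mm above the guide's underside. The fin is 44 mm long (guide x), 12 mm thick (guide y) and reaches from the plate's top (8 mm above the underside) to 47 mm above the underside; grip it from above across its thickness. Its middle is about the balance point, 60 mm from the big hole and 90 mm from the small one. Axes as the guide's.
- big_hole (a point): Centre of the guide's big hole (16.5 mm wide, through), at the underside of the plate, 25 mm from the ribbed short edge, half-way between the long edges. Axes as the guide's.
- small_hole (a point): Centre of the guide's small hole (12.5 mm wide, through) at the underside, 150 mm from the big hole, 25 mm from the plain short edge, 70 mm from each long edge. The plate is solid beside it: with this end turned 0.1 to 0.4 rad away from the bar's direction it rests on the short pin's top and stays there when let go, tilted about 0.08 rad, until pushed. Axes as the guide's.
- jig: Fixed jig: slab 230x150x10 mm, origin under its middle at bench height, 75 mm ahead of the tall pin; axes as tall_pin. The short pin stands 150 mm from the tall pin on a dark bar whose angle differs each time, within 0.14 rad either side of x, and is not measured: find it by feel or sight. It is 10 mm thick and ends, tapered to 5 mm, 12 mm above its round 26 mm seat, also 40 mm up. Nothing moves.
- guide: Loose grey plate 200 (x) x 140 (y) x 8 mm, 0.22 to 0.45 kg, with a 42 x 100 mm window and a 12 mm high rib along the short edge at the big-hole end. Origin at its underside half-way between the holes; x from big to small hole, z up. Starts flat on the bench, right side up.
- marker: Loose marker pen, 135 mm long, 17 mm thick, lying on the bench; bystander.
- timer: Loose white bench timer, 77 x 77 x 21 mm; bystander.
- tape: Loose roll of beige tape lying flat, 104 mm wide, 25 mm high; bystander.
- amber_bottle: Loose brown bottle with blue cap, 56 mm wide, 105 mm high, standing beside the low round dishes; bystander.

How it is judged:
By the outcome, as a careful person would: the job done as asked, in the order asked, and still so for the second after the job is handed in, with the robot touching nothing.
It also fails if it takes over 58 s, if anything falls off the work surface, if the arm or the gripper's body presses on something with over 40 N, if the wrist force passes 120 N, or if a joint passes its speed limit or range.

ROBOT

A 6-joint arm with a two-finger parallel gripper is mounted at the origin on a cart in front of the work surface, level with it; the furniture and walls round the work are solid. World frame = base frame: x ahead of the robot, y to its left, z up, the work surface at z = 0. Lengths are in mm, angles in rad, forces in N, time in s.
With the tool pointing down it reaches from about 350 to 775 mm from the base axis. Payload 7.3 kg.
Tool frame: the origin (TCP) lies on the mounting face of the last link; the fingertips stand 178 mm ahead of it and the grasp point (between the pads) lies 159 mm ahead of it (bot.grip_point_offset is the distance from the TCP to the grasp point, in mm); x points along the fingers, y is the direction in which the jaws open and shut, and the axes are right-handed (so a half turn about x gives the same grasp; the last joint's range is limited). The gripper opens to 92 mm and grips with 3 to 60 N. Pads are 19 mm wide; open, the fingers measure 130 mm over their backs; the gripper's body (75 mm by 190 mm) begins 47 mm behind the grasp point.
Start: joints at [1.185, 0.342, 1.524, -0, 1.275, -0.146], TCP at [124.669, 509.986, 404.741] pointing down, gripper open.
Joint ranges: [-2.53, 2.53], [-0.77, 2.02], [0.04, 2.7], [-1, 4.14], [0.28, 2.66], [-3.11, 3.11]. Speed limits (rad/s): [2.57, 2.57, 3.14, 3.14, 3.14, 3.14].

INTERFACE

Orientations are given as [roll, pitch, yaw] about the fixed x, y, z axes, in that order (R = Rz(yaw) Ry(pitch) Rx(roll)).
In Python, from plant import bot gives the robot as it stands.
- The arm moves only by the tool arm_command, never from a script. Its argument "moves" is a list of rows, each a list of 5 numbers: the shift along the tool's x, y, z in cm, then the turn about the tool's x in degrees, then the opening, from 0 (shut) to 1 (fully open). A call has 1 to 10 rows; each row is the pose to reach, as a shift and turn from the pose measured when the call began, along the tool's axes at that moment; what a row does not reach only later rows make up. A row lasts 1/10 s, in which the tool goes at most 50 mm and 8.59 degrees, less where a joint would pass 70% of its speed; a pose out of reach is approached as far as the arm can. A call with a gripper value outside its range is refused whole. The fingers move at their own pace and stop on an object; the grip force is fixed at half the most. Time passes only in rows, so rows that repeat a pose let the fingers close. It gives the time, the measured TCP pose, the force and the opening at its end, in the units of the state.
- bot.get_obs(): the state, without advancing time (a new reading comes with each control period).
- bot.capture(name): name is "scene" or "side" or "wrist"; returns a dict with "frame" (384x512x3 uint8, blue, green, red), "K" (3x3 intrinsics, pixels), "origin" and "orientation" of the camera in the world; the wrist camera has in their place "T_tool_cam" (4x4, takes a point from camera to tool coordinates, whose origin is the TCP and whose axes are the tool frame's). Camera axes: x right, y down, z forward; pixel columns grow to the right and rows downward; lengths in mm; the calibration is good to about 2 mm. The wrist camera is an equidistant fisheye: a pixel r from the principal point sees the ray r / f radians off the axis. A picture is of the moment at which its call begins: read the wrist's pose just before it. There is no depth.
- bot.close_job(): hands the job in, once; it reports no verdict.
The state is a dict: "time": time; "joint_positions": joint angles; "dq": joint speeds; "tau": joint torques, N m; "tool_pos": TCP position; "tcp_rot": TCP orientation; "contact_force": force on the tool from outside, world axes, zero at the start; "moment": the same for the moment, N m; "grip_width": finger opening in mm.
Only numpy, scipy, OpenCV 4.12 (cv2) and the standard library are available. Lean on these libraries where they do the work, as an engineer would, in place of code of your own. Each camera call takes 0.05 s, during which the arm holds its last target.

## Working session

There is one attempt and no reset: what is moved stays moved. The work goes in short steps, Python scripts to look and compute and a tool call to move; the robot and the scene stay as the last step left them, time stands still between calls to the robot, and variables do not carry over. Pictures are saved under pics/ and viewed, and the job is handed in when it is done.

Besides the shell and the picture viewer there is one more tool, called after "Call:" by a JSON object that holds its "api" and its "payload". arm_command: Moves the arm, as the interface text tells. Its arguments: {"type":"object","properties":{"moves":{"type":"array"}},"required":["moves"]}

```bash
ls; mkdir -p pics; python3 - <<'E'
from plant import bot
import cv2
print(bot.get_obs())
for n in ("scene","side","wrist"):
    c=bot.capture(n); cv2.imwrite(f"pics/{n}0.png",c["frame"])
    print(n,{k:v for k,v in c.items() if k!="frame"})
print(bot.grip_point_offset)
E
```

```text
pics
{'time': 0.0, 'joint_positions': array([ 1.18496244e+00,  3.42730831e-01,  1.52505974e+00, -1.88193324e-05,
        1.27539097e+00, -1.46002394e-01]), 'dq': array([-0.00056034, -0.00182969, -0.00054344,  0.00029155,  0.0002549 ,
       -0.00018789]), 'tau': array([-2.87878920e-04, -4.31246603e+01, -2.44207960e+01,  7.16341124e-02,
        5.62865508e-02, -1.06786770e-04]), 'tool_pos': array([124.63460065, 509.84140302, 404.02562364]), 'tcp_rot': array([-1.70547339,  1.56920734, -1.94529939]), 'contact_force': array([ 0.21354903, -0.20800125, -0.494444  ]), 'moment': array([-0.00469646, -0.00305613, -0.03217566]), 'grip_width': 91.91662242639573}
scene {'K': array([[473.33150011,   0.        , 261.0542426 ],
       [  0.        , 473.33150011, 193.38196025],
       [  0.        ,   0.        ,   1.        ]]), 'origin': array([ -62.45758391, -710.22287272,  913.10966487]), 'orientation': array([-2.27659952, -0.00639643, -0.69442959])}
side {'K': array([[459.60986818,   0.        , 262.09927209],
       [  0.        , 459.60986818, 188.6048199 ],
       [  0.        ,   0.        ,   1.        ]]), 'origin': array([ 497.02192412, -860.16836113,  756.35231566]), 'orientation': array([-2.22605059, -0.01165748, -0.09133447])}
wrist {'K': array([[297.31863964,   0.        , 254.24186885],
       [  0.        , 297.31863964, 192.84119545],
       [  0.        ,   0.        ,   1.        ]]), 'T_tool_cam': array([[-7.47138747e-04, -2.64143721e-01,  9.64483041e-01,
         1.98728367e+01],
       [ 9.99999556e-01, -7.51248539e-04,  5.68906665e-04,
        -1.25985979e+00],
       [ 5.74293351e-04,  9.64483038e-01,  2.64144165e-01,
        -7.14197040e+01],
       [ 0.00000000e+00,  0.00000000e+00,  0.00000000e+00,
         1.00000000e+00]])}
159.20000000000002
```

View pics/scene0.png

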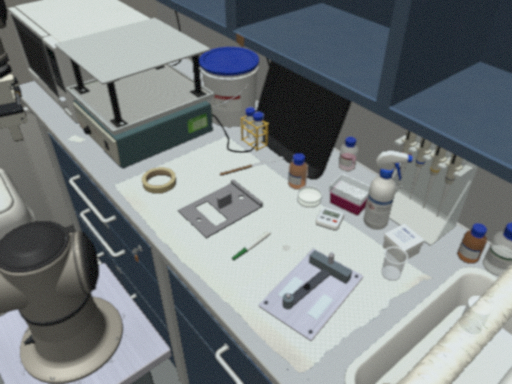

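View pics/side0.png

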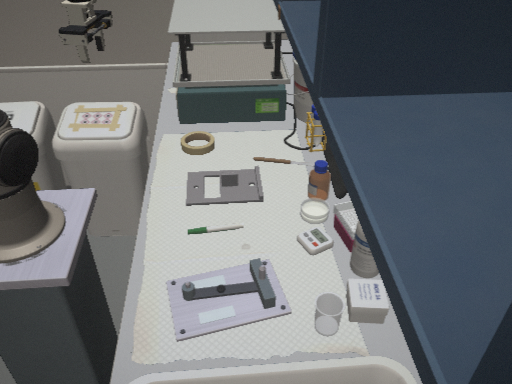

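View pics/wrist0.png

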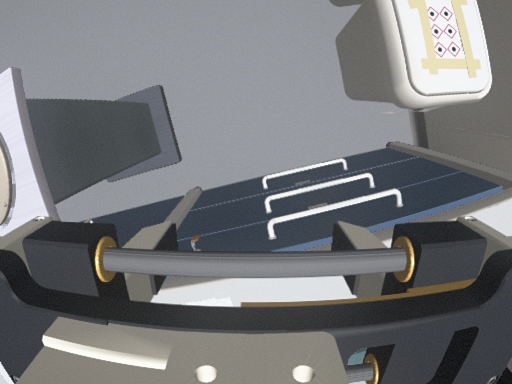

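```bash
cat > h.py <<'E'
import numpy as np, cv2
from scipy.spatial.transform import Rotation as R
def ray(c,u,v):
    d=np.linalg.inv(c["K"])@np.array([u,v,1.])
    return c["origin"],R.from_euler("xyz",c["orientation"]).as_matrix()@d
def onplane(c,u,v,z):
    o,d=ray(c,u,v); return o+d*(z-o[2])/d[2]
def proj(c,p):
    q=R.from_euler("xyz",c["orientation"]).as_matrix().T@(np.array(p,float)-c["origin"])
    q=c["K"]@q; return q[:2]/q[2]
def tri(c1,p1,c2,p2):
    A=[];b=[];M=np.zeros((3,3));v=np.zeros(3)
    for c,p in ((c1,p1),(c2,p2)):
        o,d=ray(c,*p); d=d/np.linalg.norm(d); P=np.eye(3)-np.outer(d,d); M+=P; v+=P@o
    return np.linalg.solve(M,v)
E
python3 - <<'E'
import pickle,cv2
from plant import bot
from h import *
S={n:bot.capture(n) for n in("scene","side")}
pickle.dump(S,open("s0.pkl","wb"))
f=S["scene"]["frame"]
def crop(n,u0,v0,w,h,k,out): cv2.imwrite(out,cv2.resize(S[n]["frame"][v0:v0+h,u0:u0+w],None,fx=k,fy=k,interpolation=cv2.INTER_CUBIC))
crop("scene",170,170,100,75,8,"pics/a1.png")
crop("side",180,155,100,75,8,"pics/a2.png")
crop("scene",255,240,112,100,6,"pics/a3.png")
crop("side",160,250,133,90,6,"pics/a4.png")
E
```

```text
(no output)
```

View pics/a1.png

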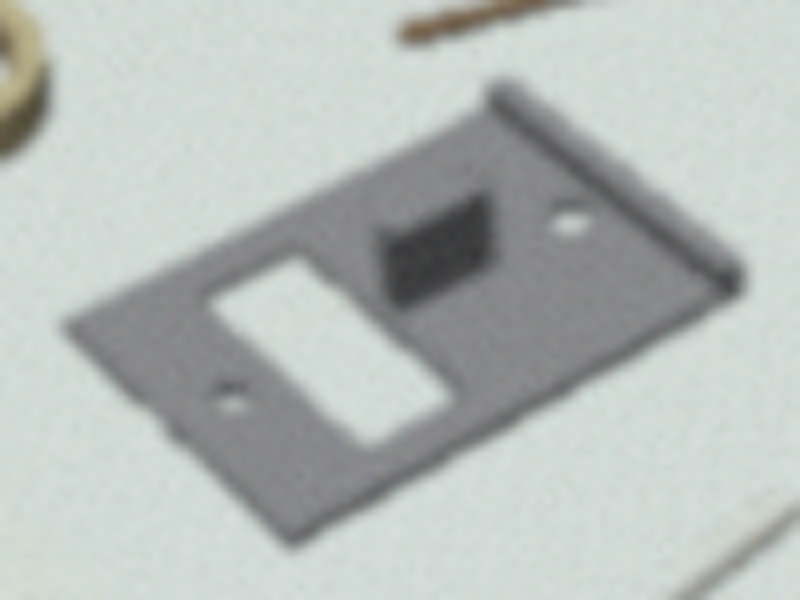

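View pics/a2.png

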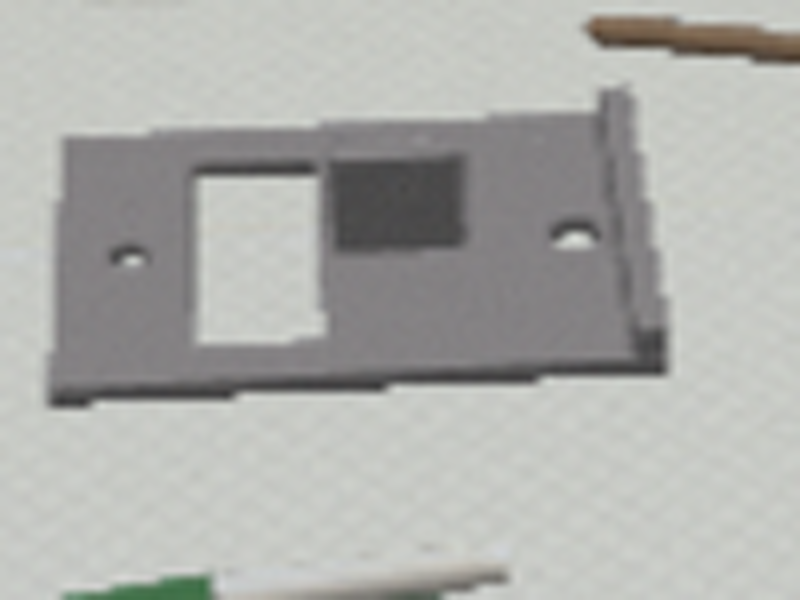

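View pics/a3.png

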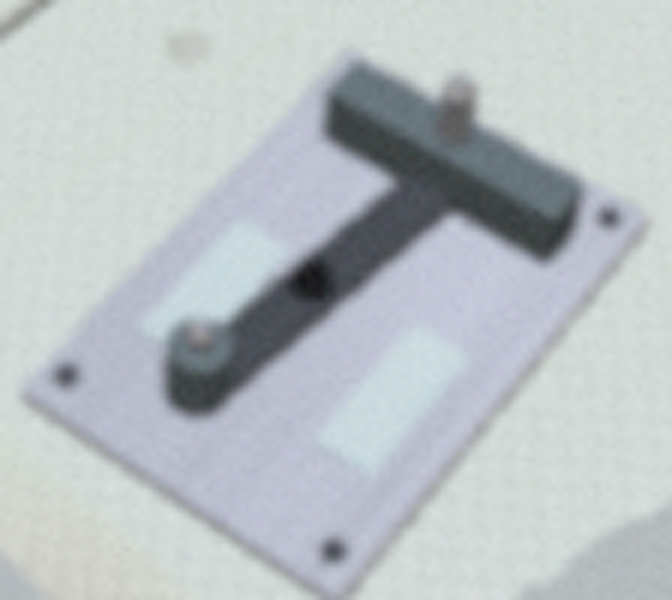

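View pics/a4.png

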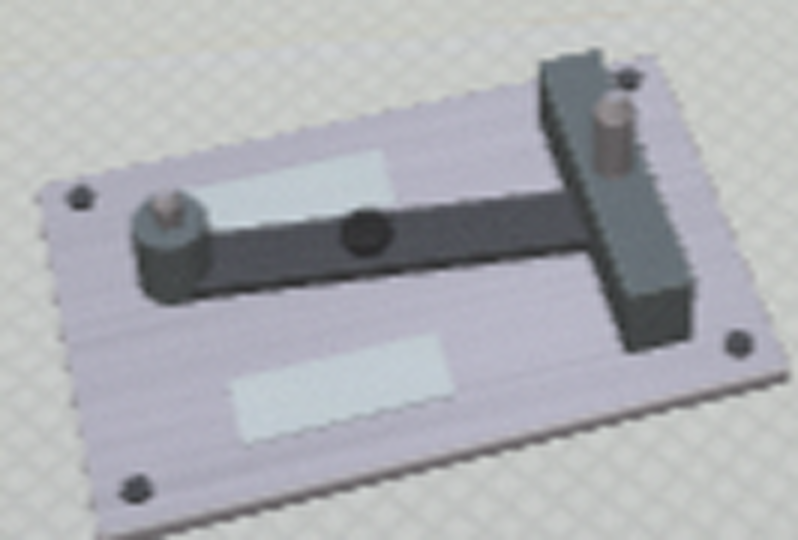

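```bash
python3 - <<'E'
import pickle
from h import *
S=pickle.load(open("s0.pkl","rb")); A,B=S["scene"],S["side"]
def px(x,y,k,u,v): return ((x+.5)/k-.5+u,(y+.5)/k-.5+v)
a1=lambda x,y:px(x,y,8,170,170); a2=lambda x,y:px(x,y,8,180,155)
a3=lambda x,y:px(x,y,6,255,240); a4=lambda x,y:px(x,y,6,160,250)
def show(n,p,q,z):
    print(n,"tri",tri(A,p,B,q).round(1),"A",onplane(A,*p,z)[:2].round(1),"B",onplane(B,*q,z)[:2].round(1))
show("big",a1(572,218),a2(576,234),8)
show("small",a1(233,395),a2(130,256),8)
show("cornL",a1(65,325),a2(65,140),8)
show("cornN",a1(293,540),a2(50,388),8)
show("finL",a1(380,235),a2(333,160),47)
show("finR",a1(490,190),a2(465,155),47)
show("tall",a3(460,80),a4(614,98),74)
show("tallbase",a3(455,135),a4(613,172),40)
show("short",a3(200,328),a4(167,200),52)
show("seat",a3(199,345),a4(171,217),40)
for n,p,q in (("h1",(66,375),(81,197)),("h2",(333,549),(137,489)),("h3",(609,217),(739,344))): show(n,a3(*p),a4(*q),10)
show("h4",a3(609,217),a4(628,77),10)
E
```

```text
big tri [567.2 128.3   9.1] A [566.6 127.3] B [568.  132.2]
small tri [418.1 127.4   9.8] A [418.3 127.9] B [418.2 131.3]
cornL tri [393.7 197.1   8.3] A [392.7 195.3] B [394.1 200.2]
cornN tri [394.2  56.8  11. ] A [394.4  57.1] B [394.3  63.2]
finL tri [487.1 133.7  40.9] A [482.4 126.4] B [487.5 126.9]
finR tri [530.2 126.9  44.2] A [526.4 121.5] B [531.  126.5]
tall tri [ 562.  -230.4   73.9] A [ 561.1 -231.4] B [ 562.4 -229.2]
tallbase tri [ 562.2 -232.3   41. ] A [ 563.  -231.6] B [ 562.3 -231.5]
short tri [ 412.9 -242.2   50.8] A [ 411.6 -243.8] B [ 413.4 -242.1]
seat tri [ 413.2 -241.8   40.9] A [ 412.6 -242.9] B [ 413.5 -239.1]
h1 tri [ 378.7 -205.6   13.4] A [ 379.7 -204.7] B [ 378.4 -201.5]
h2 tri [ 403.6 -326.9   13.8] A [ 405.2 -325.9] B [ 403.3 -323.4]
h3 tri [ 599.2 -286.7   13.3] A [ 601.1 -285.8] B [ 600.  -283.2]
h4 tri [ 544.9 -311.   128.1] A [ 601.1 -285.8] B [ 574.6 -160.1]
```

```bash
cat >> h.py <<'E'
def plan(bot,gp,jaw):
    """gp: target grasp point (tool pointing down); jaw: world angle of tool y (mod pi)."""
    o=bot.get_obs(); Rm=R.from_euler("xyz",o["tcp_rot"]).as_matrix()
    g=o["tool_pos"]+Rm[:,0]*159.2
    d=Rm.T@(np.array(gp,float)-g)/10
    cur=np.arctan2(Rm[1,1],Rm[0,1])
    t=-(jaw-cur); t=(t+np.pi/2)%np.pi-np.pi/2   # tool x is down
    print("t",round(o["time"],2),"grasp",g.round(1),"down",Rm[:,0].round(3),"jaw",round(cur,3),"F",o["contact_force"].round(1),"w",round(o["grip_width"],1))
    print("shift cm",d.round(2),"turn deg",round(np.degrees(t),2),"q6",o["joint_positions"].round(2))
E
python3 - <<'E'
from plant import bot
from h import *
plan(bot,[507,129,100],np.pi/2)
E
```

```text
t 0.25 grasp [124.6 509.8 245.2] down [-0.    -0.001 -1.   ] jaw 1.331 F [ 0.9 -0.1 -0.7] w 91.8
shift cm [ 14.54 -27.9   46.19] turn deg -13.74 q6 [ 1.19  0.34  1.52 -0.    1.28 -0.15]
```

Call:
{"api": "arm_command", "payload": {"moves": [[0,-3,5,-2,1],[0,-6,10,-5,1],[0,-9,15,-8,1],[0,-12,20,-10,1],[0,-15,25,-12,1],[0,-18,30,-13.7,1],[2,-21,35,-13.7,1],[4,-24,40,-13.7,1],[7,-27,45,-13.7,1],[10,-27.9,46.2,-13.7,1]]}}

```text
time: 1.25
tool_pos: [471.6, 165.4, 338.7]
tcp_rot: [0.016, 1.568, 0.015]
contact_force: [0.2, 0.4, 0.4]
grip_width: 91.9
```

```bash
python3 - <<'E'
from plant import bot
from h import *
plan(bot,[507,129,34],np.pi/2)
c=bot.capture("wrist"); cv2.imwrite("pics/w1.png",c["frame"])
c=bot.capture("side"); cv2.imwrite("pics/s1.png",cv2.resize(c["frame"][90:270,130:370],None,fx=3,fy=3))
E
```

```text
t 1.25 grasp [472.2 165.4 179.5] down [ 0.003  0.    -1.   ] jaw 1.569 F [0.2 0.4 0.4] w 91.9
shift cm [14.56 -3.63  3.44] turn deg -0.09 q6 [ 0.18  0.36  1.69 -0.    1.08 -1.39]
```

View pics/w1.png

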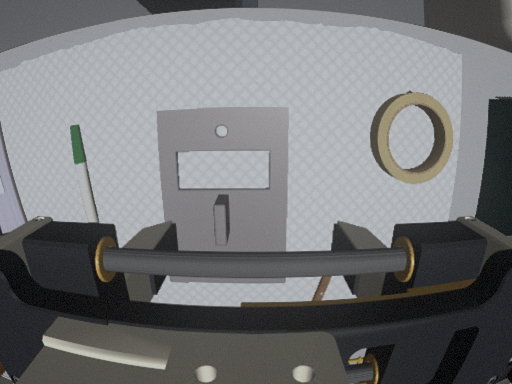

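View pics/s1.png

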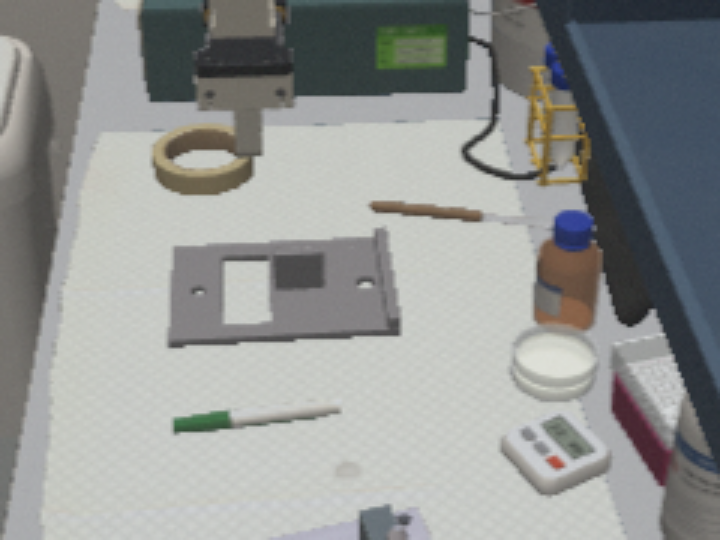

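```bash
cat >> h.py <<'E'
def wpt(c,o,u,v,z):
    K=c["K"]; d=np.array([u-K[0,2],v-K[1,2]]); r=np.hypot(*d); th=r/K[0,0]
    ray=np.array([*(np.sin(th)*d/max(r,1e-9)),np.cos(th)])
    Rm=R.from_euler("xyz",o["tcp_rot"]).as_matrix(); T=c["T_tool_cam"]
    og=o["tool_pos"]+Rm@T[:3,3]; d=Rm@T[:3,:3]@ray
    return og+d*(z-og[2])/d[2]
E
python3 - <<'E'
from plant import bot
from h import *
o=bot.get_obs(); c=bot.capture("wrist")
for n,p,z in(("small",(221.5,131),8),("cL",(158,109),8),("cR",(289,107),8),("finN tip",(215,205),47),("finN tip R",(229,204),47),("finmid tip L far",(215,243),8)): print(n,wpt(c,o,*p,z).round(1))
E
```

```text
small [416.8 128.4   8. ]
cL [390.7  60.6   8. ]
cR [392.2 198.    8. ]
finN tip [484.4 124.5  47. ]
finN tip R [483.4 138.   47. ]
finmid tip L far [542.1 116.7   8. ]
```

Call:
{"api": "arm_command", "payload": {"moves": [[2,-3.6,3.4,0,1],[6,-3.6,3.4,0,1],[10,-3.6,3.4,0,1],[13,-3.6,3.4,0,1],[14.5,-3.6,3.4,0,1],[14.5,-3.6,3.4,0,1],[14.5,-3.6,3.4,0,0],[14.5,-3.6,3.4,0,0],[14.5,-3.6,3.4,0,0],[14.5,-3.6,3.4,0,0]]}}

```text
time: 2.4
tool_pos: [504.3, 129.1, 192.3]
tcp_rot: [-2.663, 1.568, -2.668]
contact_force: [0.1, 0.1, 0.0]
grip_width: 64.3
```

Call:
{"api": "arm_command", "payload": {"moves": [[0,0,0,0,0],[0,0,0,0,0],[0,0,0,0,0]]}}

```text
time: 2.7
tool_pos: [504.4, 129.1, 192.4]
tcp_rot: [-2.638, 1.568, -2.643]
contact_force: [-0.1, -0.2, 0.9]
grip_width: 40.2
```

```bash
python3 - <<'E'
from plant import bot
from h import *
plan(bot,[507,129,34],np.pi/2)
E
```

```text
t 2.7 grasp [504.  128.9  33.2] down [-0.002 -0.001 -1.   ] jaw 1.566 F [-0.1 -0.2  0.9] w 40.2
shift cm [-0.08  0.01  0.3 ] turn deg -0.28 q6 [ 0.1   0.6   1.78 -0.    0.76 -1.46]
```

Call:
{"api": "arm_command", "payload": {"moves": [[0,0,0.3,0,0],[0,0,0.3,0,0],[0,0,0.3,0,0],[0,0,0.3,0,0],[0,0,0.3,0,0],[0,0,0.3,0,0]]}}

```text
time: 3.3
tool_pos: [507.3, 129.1, 192.3]
tcp_rot: [-2.689, 1.568, -2.694]
contact_force: [1.1, 1.3, -1.0]
grip_width: 12.0
```

```bash
python3 - <<'E'
from plant import bot
from h import *
plan(bot,[507,129,34],np.pi/2)
E
```

```text
t 3.3 grasp [507.  128.9  33.1] down [-0.002 -0.001 -1.   ] jaw 1.566 F [ 1.1  1.3 -1. ] w 12.0
shift cm [-0.09  0.01  0.  ] turn deg -0.28 q6 [ 0.1   0.61  1.77 -0.    0.77 -1.46]
```

Call:
{"api": "arm_command", "payload": {"moves": [[-2,0,0,0,0],[-5,0,0,0,0],[-9,0,0,0,0],[-12,0,0,0,0],[-12,-4,0,0,0],[-12,-8,0,2,0],[-12,-13,0,5,0],[-12,-18,0,7,0],[-12,-23,0,9,0],[-12,-28,0,9.5,0]]}}

```text
time: 4.3
tool_pos: [505.6, -152.7, 312.4]
tcp_rot: [-2.714, 1.568, -2.885]
contact_force: [1.2, -0.1, -3.2]
grip_width: 11.7
```

```bash
python3 - <<'E'
from plant import bot
from h import *
plan(bot,[503,-220.6,140],1.397)
E
```

```text
t 4.3 grasp [ 505.1 -152.8  153.2] down [-0.003 -0.001 -1.   ] jaw 1.399 F [ 1.2 -0.1 -3.2] w 11.7
shift cm [ 1.32 -6.71  0.95] turn deg 0.12 q6 [-0.44  0.44  1.65 -0.    1.06 -1.84]
```

Call:
{"api": "arm_command", "payload": {"moves": [[0,-2.5,0.3,0,0],[0,-5,0.7,0,0],[0,-6.7,0.95,0,0],[1.3,-6.7,0.95,0,0],[1.3,-6.7,0.95,0,0],[1.3,-6.7,0.95,0,0]]}}

```text
time: 4.9
tool_pos: [503.4, -219.8, 299.2]
tcp_rot: [-3.01, 1.567, 3.102]
contact_force: [0.4, 0.5, -2.0]
grip_width: 12.0
```

```bash
python3 - <<'E'
from plant import bot
from h import *
import pickle
plan(bot,[503,-220.6,140],1.397)
o=bot.get_obs(); S={n:bot.capture(n) for n in("scene","side","wrist")}; S["o"]=o
pickle.dump(S,open("s1.pkl","wb"))
cv2.imwrite("pics/b1.png",cv2.resize(S["scene"]["frame"][190:340,240:400],None,fx=5,fy=4*1.0 if 0 else 4))
cv2.imwrite("pics/b2.png",cv2.resize(S["side"]["frame"][190:340,150:310],None,fx=5,fy=4))
cv2.imwrite("pics/b3.png",S["wrist"]["frame"])
E
```

```text
t 4.9 grasp [ 502.7 -219.8  140. ] down [-0.004  0.    -1.   ] jaw 1.4 F [ 0.4  0.5 -2. ] w 12.0
shift cm [-0.   -0.08  0.04] turn deg 0.16 q6 [-0.55  0.49  1.6  -0.    1.05 -1.95]
```

View pics/b1.png

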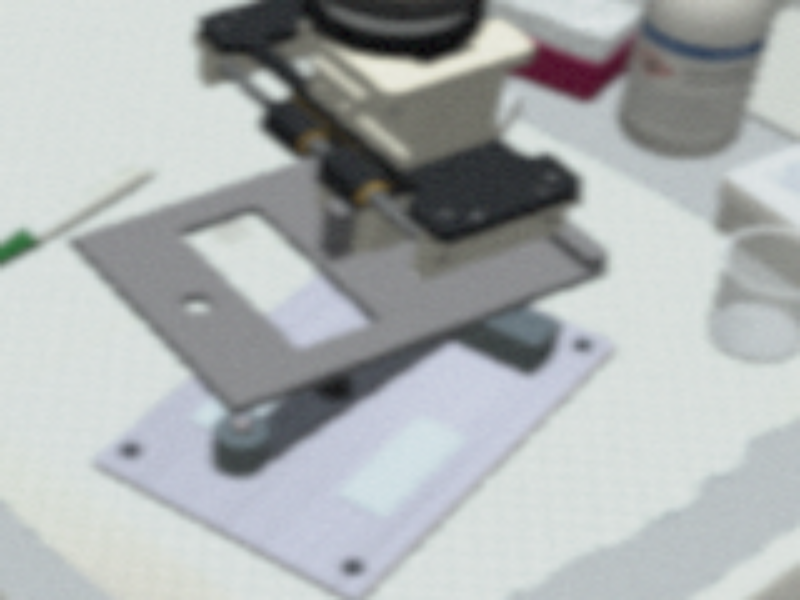

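View pics/b2.png

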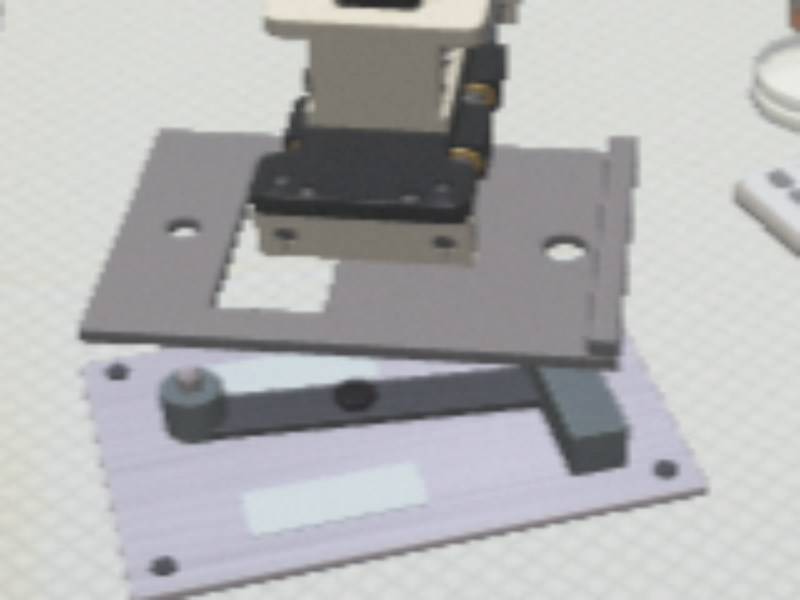

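View pics/b3.png

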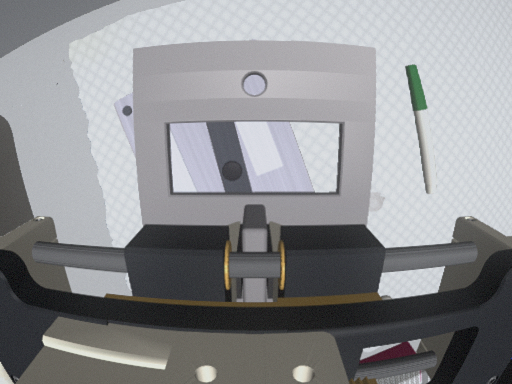

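```bash
python3 - <<'E'
import pickle
from h import *
S=pickle.load(open("s1.pkl","rb"))
f=lambda x,y,u,v:((x+.5)/5-.5+u,(y+.5)/4-.5+v)
z=115
sb=onplane(S["side"],*f(567,248,150,190),z); ss=onplane(S["side"],*f(183,228,150,190),z)
sc=onplane(S["scene"],*f(197,305,240,190),z); w=wpt(S["wrist"],S["o"],255,83.5,z)
print("big",sb,"small side",ss,"scene",sc,"wrist",w)
print(tri(S["scene"],f(197,305,240,190),S["side"],f(183,228,150,190)))
d=ss-sb; print(np.linalg.norm(d),np.arctan2(d[1],d[0])%6.283)
# zero-ref check using short pin pixel in side and pin top tall earlier
print(onplane(S["side"],*f(190,377,150,190),52), onplane(S["scene"],*f(242,421,240,190),52))
E
```

```text
big [ 564.00094518 -230.04175322  115.        ] small side [ 415.06306544 -204.42610846  115.        ] scene [ 413.7022625  -208.26406997  115.        ] wrist [ 415.70076419 -205.42772354  115.        ]
[ 414.66621547 -206.80399513  115.31990697]
151.12462829886954 2.9712702116780147
[ 413.80702649 -244.62729409   52.        ] [ 410.60334611 -245.20242934   52.        ]
```

Call:
{"api": "arm_command", "payload": {"moves": [[1,0,-0.05,0,0],[2,0,-0.05,0,0],[2.9,0,-0.05,0,0],[2.9,0,-0.05,0,0],[2.9,0,-0.05,0,0]]}}

```text
time: 5.55
tool_pos: [503.1, -219.7, 270.4]
tcp_rot: [-2.81, 1.568, -2.98]
contact_force: [-0.4, -1.2, -1.7]
grip_width: 11.7
```

```bash
python3 - <<'E'
from plant import bot
from h import *
plan(bot,[502.5,-220.3,74],1.397)
c=bot.capture("side")
cv2.imwrite("pics/c1.png",cv2.resize(c["frame"][215:290,210:310],None,fx=8,fy=8,interpolation=cv2.INTER_CUBIC))
E
```

```text
t 5.55 grasp [ 502.6 -219.8  111.2] down [-0.003 -0.001 -1.   ] jaw 1.4 F [-0.4 -1.2 -1.7] w 11.7
shift cm [ 3.72 -0.05  0.01] turn deg 0.18 q6 [-0.55  0.53  1.63 -0.    0.98 -1.95]
```

View pics/c1.png

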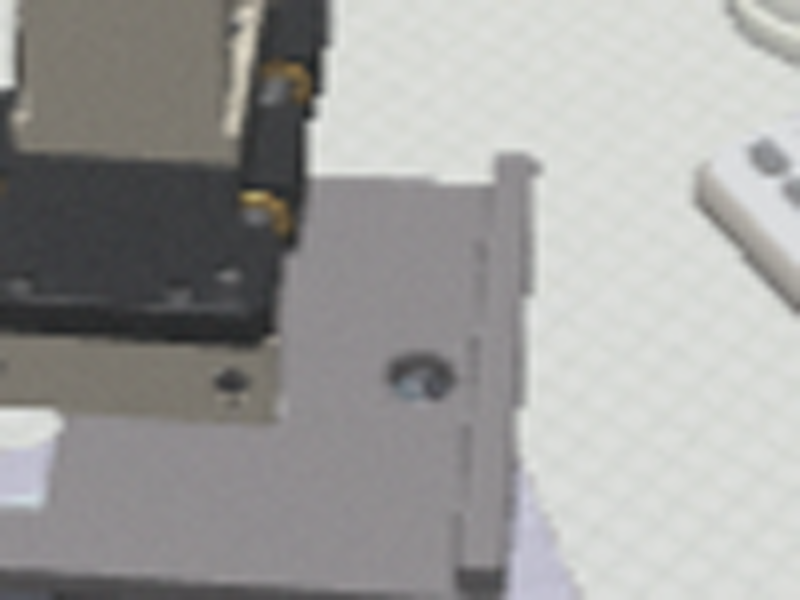

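```bash
python3 - <<'E'
import pickle
from h import *
c=pickle.load(open("s1.pkl","rb"))["side"]
f=lambda x,y:((x+.5)/8-.5+210,(y+.5)/8-.5+215)
print("hole",onplane(c,*f(421,377),86.5),"tip",onplane(c,*f(416,383),74), "tipA",onplane(c,*f(410,383),74))
E
```

```text
hole [ 562.79587153 -229.56497869   86.5       ] tip [ 562.57986691 -219.74291496   74.        ] tipA [ 561.07317121 -219.62160901   74.        ]
```

Call:
{"api": "arm_command", "payload": {"moves": [[0.3,-0.05,0,0,0],[0.6,-0.05,0,0,0],[0.9,-0.05,0,0,0],[1.1,-0.05,0,0,0],[1.3,-0.05,0,0,0],[1.3,-0.05,0,0,0]]}}

```text
time: 6.2
tool_pos: [503.0, -220.3, 257.5]
tcp_rot: [-2.73, 1.568, -2.901]
contact_force: [-0.6, 0.4, -1.8]
grip_width: 12.0
```

```bash
python3 - <<'E'
from plant import bot
from h import *
plan(bot,[502.5,-220.3,74],1.397)
print(bot.get_obs()["moment"])
c=bot.capture("side")
cv2.imwrite("pics/c2.png",cv2.resize(c["frame"][215:290,210:310],None,fx=8,fy=8,interpolation=cv2.INTER_CUBIC))
E
```

```text
t 6.2 grasp [ 502.6 -220.4   98.3] down [-0.003 -0.001 -1.   ] jaw 1.4 F [-0.6  0.4 -1.8] w 12.0
shift cm [ 2.43  0.01 -0.  ] turn deg 0.18 q6 [-0.55  0.54  1.65 -0.    0.95 -1.95]
[ 0.07369228 -0.00528325 -0.0436277 ]
```

View pics/c2.png

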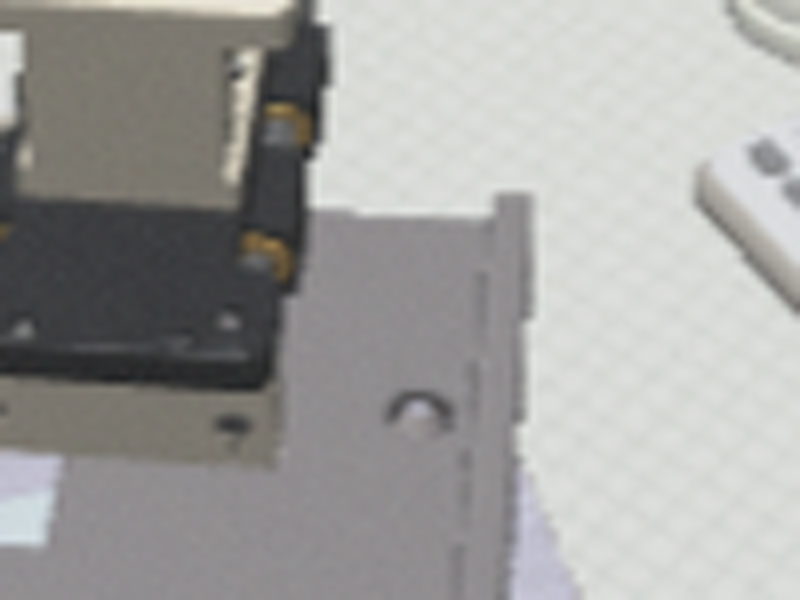

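Call:
{"api": "arm_command", "payload": {"moves": [[0.3,0,0,0,0],[0.6,0,0,0,0],[0.9,0,0,0,0],[1.1,0,0,0,0],[1.2,0,0,0,0],[1.3,0,0,0,0],[1.4,0,0,0,0],[1.4,0,0,0,0]]}}

```text
time: 7.05
tool_pos: [503.1, -220.3, 244.0]
tcp_rot: [-2.523, 1.568, -2.694]
contact_force: [-0.5, 0.7, 0.7]
grip_width: 11.9
```

```bash
python3 - <<'E'
from plant import bot
from h import *
plan(bot,[502.5,-220.3,78],1.397)
print(bot.get_obs()["moment"])
for n,s in(("side",(200,320,150,310)),("scene",(200,320,240,400))):
  c=bot.capture(n)
  cv2.imwrite(f"pics/d_{n}.png",cv2.resize(c["frame"][s[0]:s[1],s[2]:s[3]],None,fx=5,fy=5,interpolation=cv2.INTER_CUBIC))
E
```

```text
t 7.05 grasp [ 502.8 -220.5   84.8] down [-0.002 -0.001 -1.   ] jaw 1.4 F [-0.5  0.7  0.7] w 11.9
shift cm [ 0.68  0.02 -0.03] turn deg 0.18 q6 [-0.55  0.56  1.66 -0.    0.92 -1.95]
[ 0.02250686  0.23185737 -0.03342153]
```

View pics/d_side.png

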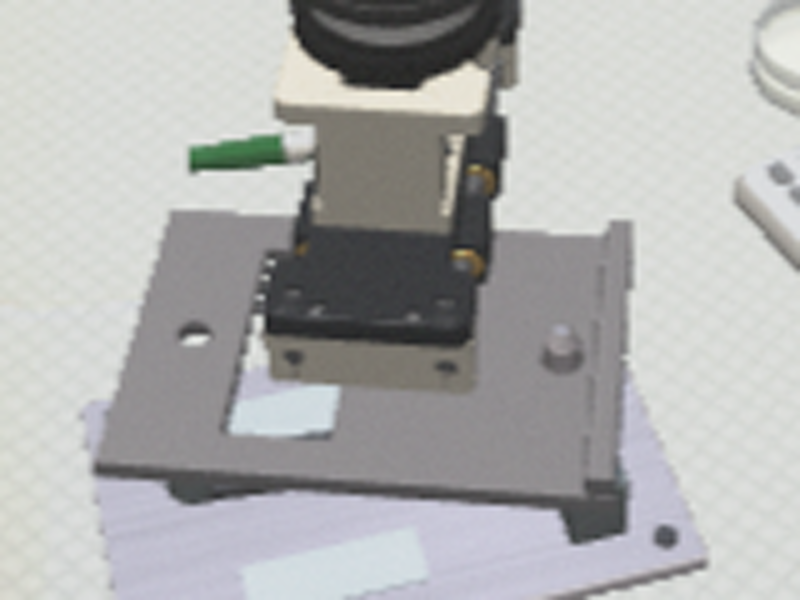

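View pics/d_scene.png

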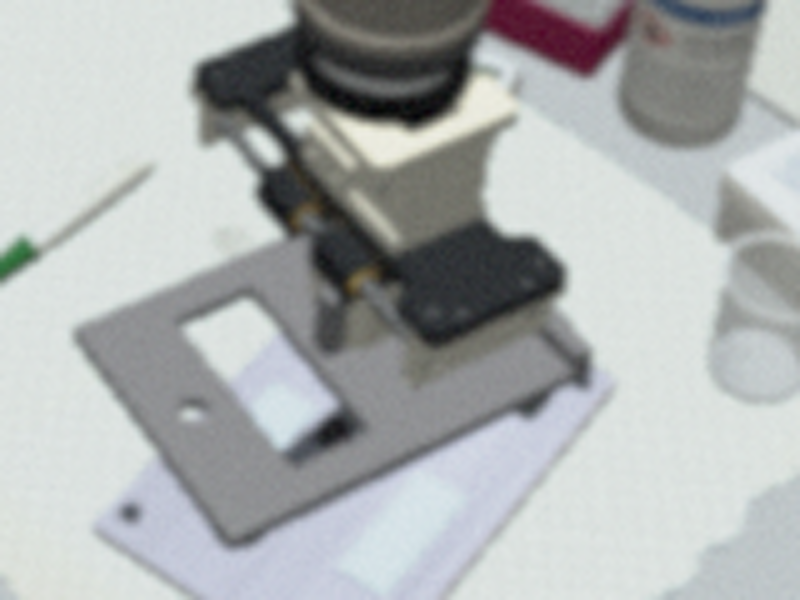

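Call:
{"api": "arm_command", "payload": {"moves": [[0.15,0,0,0,0],[0.3,0,0,0,0],[0.45,0,0,0,0],[0.55,0,0,0,0],[0.6,0,0,0,0],[0.6,0,0,0,0]]}}

```text
time: 7.75
tool_pos: [503.3, -220.5, 238.1]
tcp_rot: [-2.196, 1.568, -2.367]
contact_force: [2.9, -0.2, 2.8]
grip_width: 11.7
```

```bash
python3 - <<'E'
from plant import bot
from h import *
plan(bot,[502.5,-220.3,78],1.397)
print(bot.get_obs()["moment"])
E
```

```text
t 7.75 grasp [ 503.  -220.8   78.9] down [-0.002 -0.002 -1.   ] jaw 1.4 F [ 2.9 -0.2  2.8] w 11.7
shift cm [ 0.09  0.04 -0.06] turn deg 0.19 q6 [-0.55  0.57  1.66 -0.    0.91 -1.95]
[-0.14948285 -0.21507683  0.10490521]
```

Seated/pivoted gently; release and rise.

Call:
{"api": "arm_command", "payload": {"moves": [[0,0,0,0,0.3],[0,0,0,0,0.4],[0,0,0,0,0.6],[0,0,0,0,0.6],[0,0,0,0,0.6],[-2,0,0,0,0.6],[-5,0,0,0,0.6],[-9,0,0,0,0.4],[-12,0,0,0,0.2],[-12,4,0,0,0]]}}

```text
time: 8.75
tool_pos: [510.8, -183.9, 362.6]
tcp_rot: [-0.684, 1.561, -0.859]
contact_force: [0.8, 1.2, -0.5]
grip_width: 35.9
```

```bash
python3 - <<'E'
from plant import bot
from h import *
import pickle
plan(bot,[420,-100,140],1.397)
o=bot.get_obs(); S={n:bot.capture(n) for n in("scene","side","wrist")}; S["o"]=o
pickle.dump(S,open("s2.pkl","wb"))
for n,s in(("side",(200,320,150,310)),("scene",(200,320,240,400))):
  cv2.imwrite(f"pics/e_{n}.png",cv2.resize(S[n]["frame"][s[0]:s[1],s[2]:s[3]],None,fx=5,fy=5,interpolation=cv2.INTER_CUBIC))
cv2.imwrite("pics/e_w.png",S["wrist"]["frame"])
E
```

```text
t 8.75 grasp [ 511.9 -185.1  203.4] down [ 0.006 -0.008 -1.   ] jaw 1.396 F [ 0.8  1.2 -0.5] w 35.9
shift cm [  6.22   6.82 -10.58] turn deg -0.07 q6 [-0.49  0.41  1.54 -0.    1.18 -1.88]
```

View pics/e_side.png

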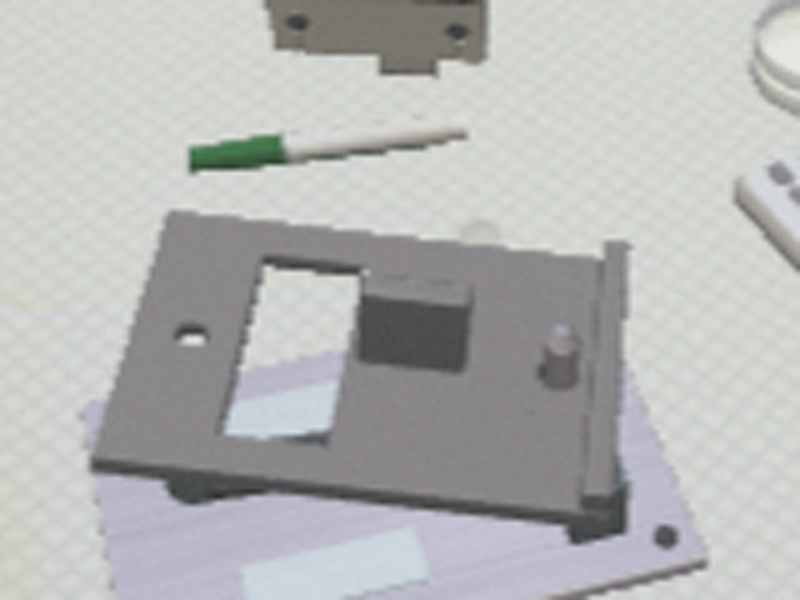

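View pics/e_scene.png

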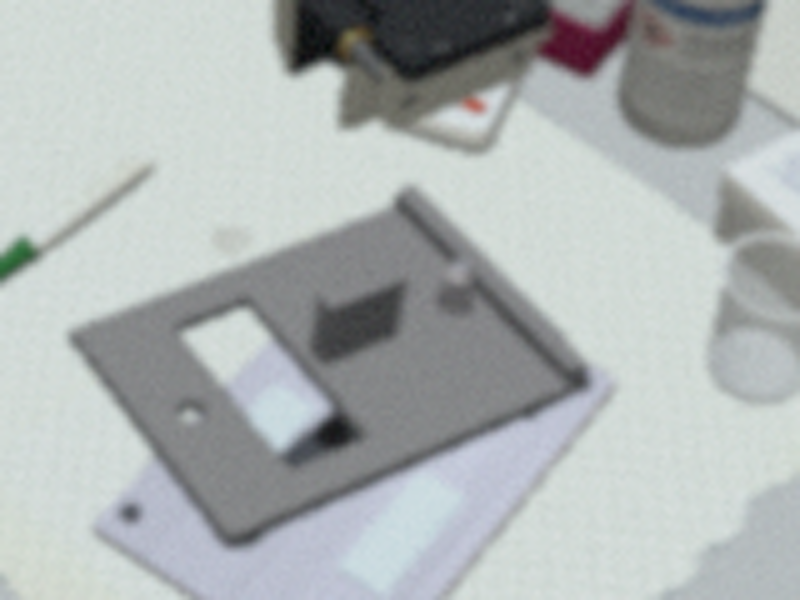

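View pics/e_w.png

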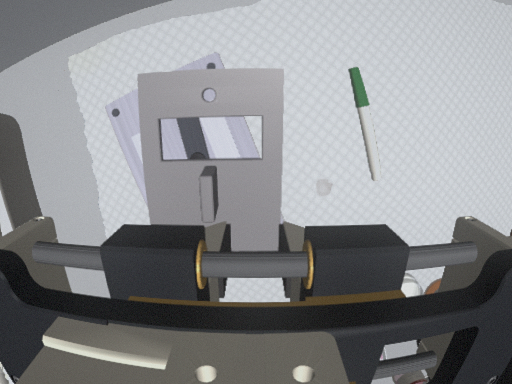

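```bash
python3 - <<'E'
from plant import bot
from h import *
plan(bot,[415,-90,140],1.571)
import pickle
c=bot.capture("side")
for p in ((188,231),(243,226)): print(onplane(c,*p,8))
E
```

```text
t 8.9 grasp [ 510.1 -179.6  199.2] down [-0.001 -0.002 -1.   ] jaw 1.403 F [ 0.7 -0.7 -0.5] w 24.0
shift cm [  5.92   7.25 -10.87] turn deg -9.64 q6 [-0.48  0.41  1.55 -0.    1.18 -1.88]
[403.60507223 -42.63757882   8.        ]
[535.02062238 -35.26486568   8.        ]
```

Call:
{"api": "arm_command", "payload": {"moves": [[0,3,-4,-3,0],[0,5,-8,-6,0],[1,6.25,-10.9,-9.6,0],[3,6.25,-10.9,-9.6,0],[4.5,6.25,-10.9,-9.6,0],[4.5,6.25,-10.9,-9.6,0],[4.5,6.25,-10.9,-9.6,0]]}}

```text
time: 9.65
tool_pos: [413.3, -100.9, 313.0]
tcp_rot: [-2.629, 1.568, -2.631]
contact_force: [-0.9, -0.2, 1.0]
grip_width: 0.5
```

```bash
python3 - <<'E'
from plant import bot
from h import *
plan(bot,[415,-100,55],1.571)
E
```

```text
t 9.65 grasp [ 412.9 -101.2  153.8] down [-0.003 -0.002 -1.   ] jaw 1.569 F [-0.9 -0.2  1. ] w 0.5
shift cm [9.88 0.13 0.24] turn deg -0.12 q6 [-0.42  0.27  1.92 -0.    0.96 -1.99]
```

Call:
{"api": "arm_command", "payload": {"moves": [[3,0.1,0.2,0,0],[6,0.1,0.2,0,0],[8.5,0.1,0.2,0,0],[9.9,0.1,0.2,0,0],[9.9,0.1,0.2,0,0],[9.9,0.1,0.2,0,0]]}}

```text
time: 10.25
tool_pos: [415.6, -100.5, 214.6]
tcp_rot: [-2.423, 1.568, -2.426]
contact_force: [0.4, 0.2, 0.4]
grip_width: 0.8
```

```bash
python3 - <<'E'
from plant import bot
from h import *
plan(bot,[415,-150,55],1.571)
for n,s in(("side",(180,320,140,300)),):
  c=bot.capture(n)
  cv2.imwrite(f"pics/f_{n}.png",cv2.resize(c["frame"][s[0]:s[1],s[2]:s[3]],None,fx=4,fy=4,interpolation=cv2.INTER_CUBIC))
E
```

```text
t 10.25 grasp [ 415.2 -100.8   55.4] down [-0.002 -0.002 -1.   ] jaw 1.569 F [0.4 0.2 0.4] w 0.8
shift cm [ 0.05 -4.92 -0.01] turn deg -0.13 q6 [-0.42  0.45  2.02 -0.    0.68 -1.98]
```

View pics/f_side.png

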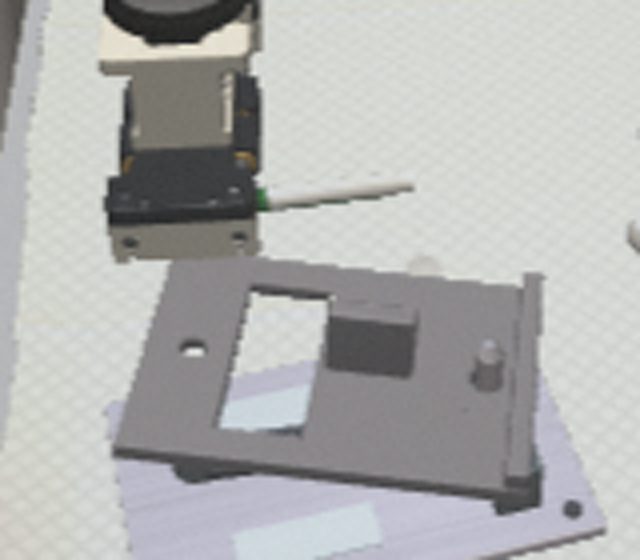

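Call:
{"api": "arm_command", "payload": {"moves": [[0,-0.5,0,0,0],[0,-1,0,0,0],[0,-1.4,0,0,0],[0,-1.8,0,0,0],[0,-2.2,0,0,0],[0,-2.6,0,0,0],[0,-3,0,0,0],[0,-3.4,0,0,0],[0,-3.8,0,0,0],[0,-3.8,0,0,0]]}}

```text
time: 11.3
tool_pos: [415.7, -139.0, 215.1]
tcp_rot: [-1.811, 1.568, -1.814]
contact_force: [-0.3, -0.2, -0.4]
grip_width: 0.0
```

```bash
python3 - <<'E'
from plant import bot
from h import *
plan(bot,[415,-150,55],1.571)
for n,s in(("side",(180,320,140,300)),):
  c=bot.capture(n)
  cv2.imwrite(f"pics/g_{n}.png",cv2.resize(c["frame"][s[0]:s[1],s[2]:s[3]],None,fx=4,fy=4,interpolation=cv2.INTER_CUBIC))
E
```

```text
t 11.3 grasp [ 415.6 -139.5   55.9] down [-0.001 -0.003 -1.   ] jaw 1.568 F [-0.3 -0.2 -0.4] w 0.0
shift cm [ 0.09 -1.05 -0.06] turn deg -0.15 q6 [-0.5   0.46  1.99 -0.    0.69 -2.06]
```

View pics/g_side.png

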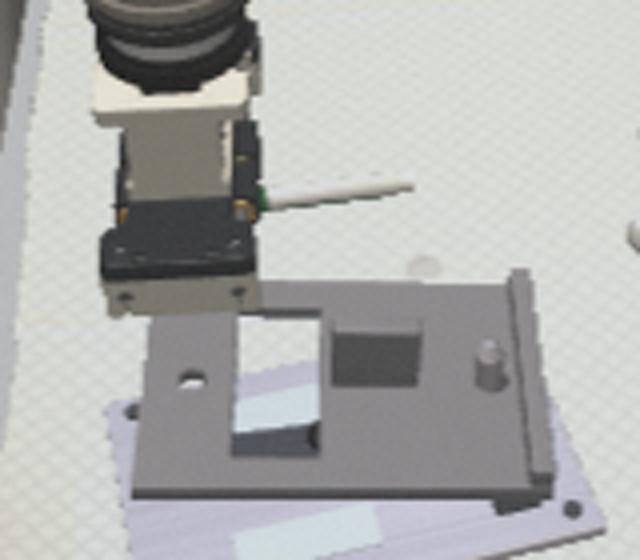

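Call:
{"api": "arm_command", "payload": {"moves": [[0,-0.2,0,0,0],[0,-0.4,0,0,0],[0,-0.6,0,0,0],[0,-0.8,0,0,0],[0,-1.0,0,0,0],[0,-1.0,0,0,0]]}}

```text
time: 11.95
tool_pos: [415.9, -149.2, 215.2]
tcp_rot: [-1.563, 1.568, -1.566]
contact_force: [0.2, 0.8, -0.5]
grip_width: 0.6
```

```bash
python3 - <<'E'
from plant import bot
from h import *
plan(bot,[415,-152,55],1.571)
for n,s in(("side",(180,320,140,300)),):
  c=bot.capture(n)
  cv2.imwrite(f"pics/h_{n}.png",cv2.resize(c["frame"][s[0]:s[1],s[2]:s[3]],None,fx=4,fy=4,interpolation=cv2.INTER_CUBIC))
E
```

```text
t 11.95 grasp [ 415.9 -149.7   56. ] down [ 0.    -0.003 -1.   ] jaw 1.568 F [ 0.2  0.8 -0.5] w 0.6
shift cm [ 0.1  -0.23 -0.08] turn deg -0.16 q6 [-0.52  0.46  1.98 -0.    0.7  -2.08]
```

View pics/h_side.png

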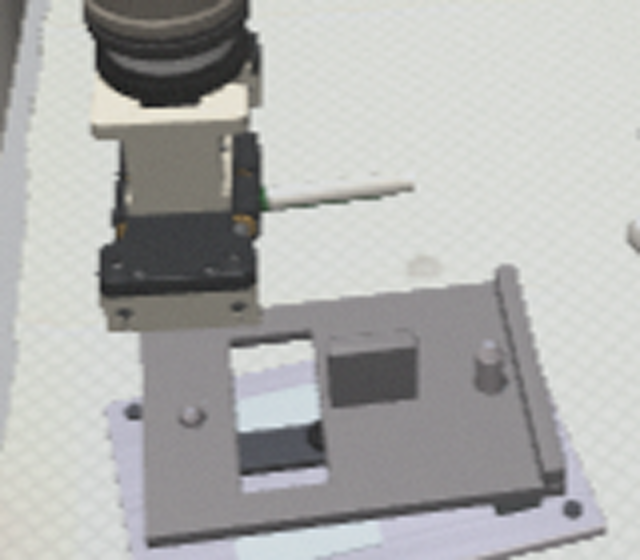

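Call:
{"api": "arm_command", "payload": {"moves": [[0,0.5,0,0,0],[0,2,0,0,0],[0,4,0,0,0],[0,4.5,0,0,0],[-4,4.5,0,0,0],[-8,4.5,0,0,0],[-12,8,0,0,0],[-14,13,0,0,0],[-14,18,0,0,0],[-14,18,0,0,0]]}}

```text
time: 13.0
tool_pos: [415.8, 35.1, 355.8]
tcp_rot: [-0.725, 1.568, -0.723]
contact_force: [0.2, -0.6, 0.3]
grip_width: 0.5
```

```bash
python3 - <<'E'
from plant import bot
from h import *
import pickle
plan(bot,[415,0,150],1.571)
S={}
for n,s in(("side",(190,320,150,300)),("scene",(200,320,240,400))):
  c=S[n]=bot.capture(n)
  cv2.imwrite(f"pics/i_{n}.png",cv2.resize(c["frame"][s[0]:s[1],s[2]:s[3]],None,fx=5,fy=5,interpolation=cv2.INTER_CUBIC))
cv2.imwrite("pics/i_full.png",S["side"]["frame"])
pickle.dump(S,open("s3.pkl","wb"))
E
```

```text
t 13.0 grasp [416.2  34.8 196.6] down [ 0.002 -0.002 -1.   ] jaw 1.573 F [ 0.2 -0.6  0.3] w 0.5
shift cm [ 4.66 -3.47 -0.14] turn deg 0.12 q6 [-0.1   0.2   1.87 -0.    1.07 -1.67]
```

View pics/i_side.png

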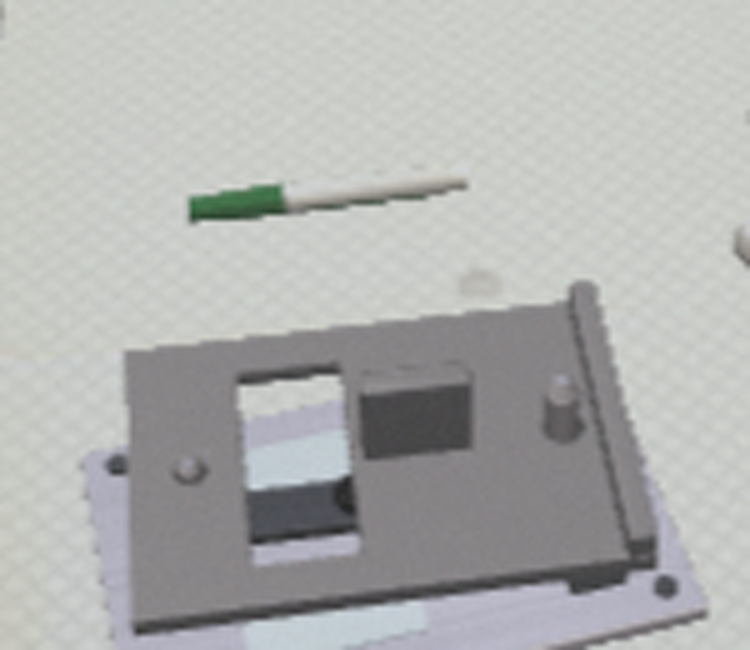

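View pics/i_scene.png

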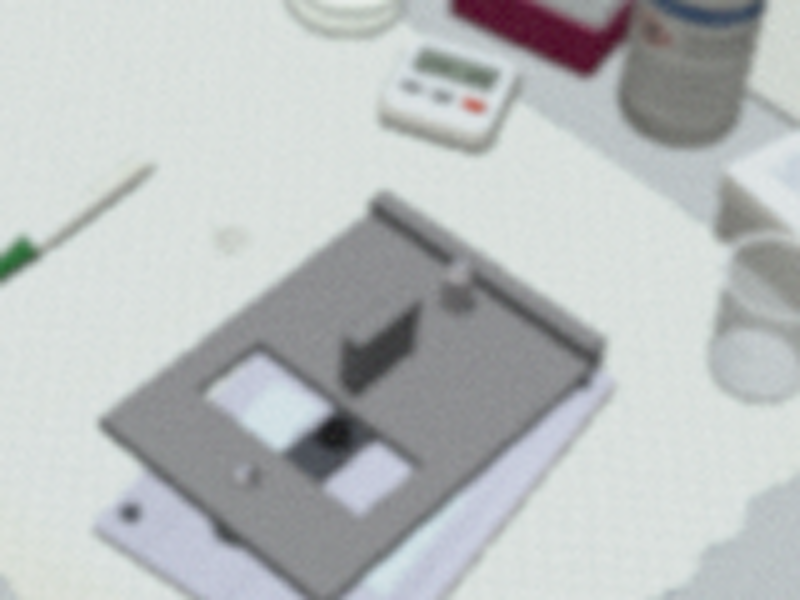

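View pics/i_full.png

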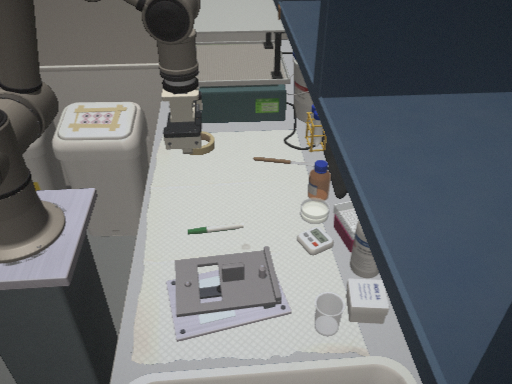

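```bash
python3 - <<'E'
import pickle
from h import *
S=pickle.load(open("s3.pkl","rb")); A,B=S["scene"],S["side"]
a=lambda x,y:((x+.5)/5-.5+240,(y+.5)/5-.5+200); b=lambda x,y:((x+.5)/5-.5+150,(y+.5)/5-.5+190)
for n,p,q in(("cornL +y small",(102,421),(126,353)),("cornN -y small",(318,597),(134,624)),("rib +y",(375,195),(573,285)),("rib -y outer",(604,343),(653,535)),("window +y small",(203,390),(238,378)),("window -y small",(362,517),(249,552)),("win +y big",(262,346),(341,364)),("win -y big",(415,465),(360,553)),("small pin tip",(247,467),(190,461)),("tall tip",(460,264),(561,381))):
    print(n,tri(A,a(*p),B,b(*q)).round(1))
E
```

```text
cornL +y small [ 384.2 -178.3   50. ]
cornN -y small [ 395.3 -311.3   46.5]
rib +y [ 573.2 -164.2   62.1]
rib -y outer [ 590.7 -299.    59.8]
window +y small [ 431.3 -195.4   50.3]
window -y small [ 436.9 -293.6   55.7]
win +y big [ 473.2 -190.2   47.7]
win -y big [ 479.4 -286.4   45.9]
small pin tip [ 413.9 -244.4   56.6]
tall tip [ 561.8 -231.5   76.1]
```

```bash
python3 - <<'E'
from plant import bot
print(bot.close_job(), bot.get_obs()["time"])
E
```

```text
the job is handed in; nothing more can be done
the job is handed in; nothing more can be done
```

The guide is on the jig and looks fully down on both seats. The job was handed in at about 13 s.

**What I did:** I gripped the guide by its fin and lowered its big hole over the tall pin, with the small end turned about 0.25 rad aside. I eased it down until that end lay on top of the short pin, then let go. With the fingers shut, I pushed the long edge near the small end round until the small hole dropped over the short pin, then drew the arm well clear.

**Last checks:**
- **Seating:** both pin tips show through their holes. The small-end corners of the plate top measured 50 and 46.5 mm high, against 48 mm when seated and about 60 mm when resting on the pin.
- **Measurement scatter:** one window corner (55.7 mm) and the short pin's tip (56.6 mm, 52 mm nominal) read 5–8 mm high. I put this down to picking points on blurred pixels; the other six points I measured fit a level, seated plate within about 2 mm.
- **Bystanders:** marker, timer and bottle look unmoved in the final side picture. The gripper partly hid the tape there, but the arm never came down near it.
- **Forces:** readings taken between moves stayed under about 5 N throughout.

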